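# Load a vial and hand over the tray with its loose mixing ball

### The arm

A 7-joint arm with a two-finger parallel gripper is mounted at the origin on a cart in front of the work surface, level with it; the furniture and walls round the work are solid. World frame = base frame: x ahead of the robot, y to its left, z up, the work surface at z = 0. Lengths are in m, angles in rad, forces in N, time in s.
With the tool pointing down it reaches from about 0.425 to 0.925 m from the base axis. Payload 6.8 kg.
Tool frame: the origin (TCP) lies midway between the tips of the shut fingers; the grasp point (between the pads) lies 19 mm behind it; z points along the fingers, y is the line along which they close (so a half turn about z gives the same grasp; the last joint's range is limited). The gripper opens to 85 mm and grips with 20 to 120 N. Pads are 22 mm wide; open, the fingers measure 114 mm over their backs; the gripper's body (76 mm by 85 mm) begins 54 mm behind the grasp point. The pads swing forward as they close: fully open they stand 13 mm farther back than shut.
Start: joints at [1.057, 0.477, 0.022, 1.555, -0.011, 1.109, -0.083], TCP at [0.266, -0.62, 0.231] pointing down, gripper open.
Joint ranges: [-2.96, 2.96], [-0.34, 2.1], [-1.41, 1.46], [0.24, 2.44], [-1.37, 4.51], [0.17, 1.92], [-2.96, 2.96]. Speed limits (rad/s): [2.39, 2.39, 3.14, 3.14, 3.14, 3.14, 3.14].

### API

Orientations are given as a unit quaternion [w, x, y, z].
In Python, from station import bot, imaging gives the robot as it stands.
- The arm moves only by the tool move_arm, never from a script. Its argument "commands" is a list that holds one entry, the list of rows, each a list of 7 numbers: the shift along the tool's x, y, z in m, then the turn, a rotation vector about the tool's x, y, z in degrees, then the finger opening in m, from 0 to 0.0854. In form: [[[x, y, z, rx, ry, rz, grip], ...]]. A call has 1 to 20 rows; each row shifts and turns the commanded pose from where the row before left it, along the tool's axes as they then stand; what a row does not reach is not made up. A row lasts 1/8 s, in which the tool goes at most 62.5 mm and 10.7 degrees, less where a joint would pass 70% of its speed; a pose out of reach is approached as far as the arm can. A call is refused whole if a number of a shift passes 0.0625 or a number of a turn 10.7, either way. A call with a gripper value outside its range is refused whole. The fingers move at their own pace and stop on an object; "squeeze" is the grip in N (left out, the last holds). Time passes only in rows, so rows that do not move let the fingers close. It gives the time, the measured TCP pose, the force, the opening and the grip force at its end, in the units of the state.
- bot.get_obs(): the state, without advancing time (a new reading comes with each control period).
- imaging.read_camera(name): name is "side" or "top"; returns the picture (400x640x3 uint8, red, green, blue); there is no depth.
- imaging.calibration(name): a dict with "intrinsics" (3x3 intrinsics, pixels), "extrinsics" (4x4, takes a point from camera to world coordinates). Camera axes: x right, y down, z forward; pixel columns grow to the right and rows downward; lengths in m; the calibration is good to about 2 mm. A picture is of the moment at which its call begins. calibration takes no time and is no camera call.
- bot.hand_in(): hands the job in; it is judged then, once.
The state is a dict: "t": time; "q": joint angles; "joint_vel": joint speeds; "joint_torque": joint torques, N m; "eef_pos": TCP position; "tool_rot": TCP orientation; "contact_force": force on the tool from outside, world axes, zero at the start; "torque": the same for the moment, N m; "gripper_width": opening from 0.0 (shut) to 1.0 (fully open); "grasp_force": force on a finger pad.
Only numpy, scipy, OpenCV 4.12 (cv2) and the standard library are available. Lean on these libraries where they do the work, as an engineer would, in place of code of your own. Each camera call takes 0.05 s, during which the arm holds its last target. There are 200 camera calls.

### The job

Get the stain vial and its mixing ball ready for the technician: take the vial out of the slanted rack and stand it fully home in the round cup of the carrying tray, let go of it, then lift the tray by its bow handle and carry it so gently and level that the loose ball never leaves its shallow pocket. Finish while still holding the tray level and still, centred over the round mat with its underside about 12 cm above the table, vial standing in the cup and ball in the pocket; do not put it down or let go. Do not disturb the dental cast, the small lidded pot and the glass dish standing behind.

Things in the scene. Friction and masses are not known exactly. Their poses are not given: they have to be found in the camera images.
- tray: Loose dark steel carrying tray, about 0.25 kg: plate 140 x 76 x 6 mm (x, y, z). Origin at the centre of its underside, z up; x runs lengthwise: vial cup at +x (away from the robot, turned at most 0.6 rad), bow handle in the middle, ball pocket at -x. Tray, rack and mat stand side by side on the table in any order.
- tray_handle (a point): Middle of the grip bar of the tray's bow handle, 74 mm above the tray's underside over its origin. The bar runs along tray x: 56 mm long, 14 mm thick in y, 16 mm high (66 to 82 mm up), on two posts 8 x 12 mm at tray x = +22 and -22 mm. Loaded with vial and ball the tray balances under this point.
- tray_cup (a point): Centre of the floor of the tray's open round cup, at tray x +48 mm, 6 mm above the underside. Inner diameter 26 mm, outer diameter 33.4 mm, walls 30 mm high above this floor.
- tray_pocket (a point): Centre of the ball when it sits mid-pocket: tray x -48 mm, 16 mm above the underside. The pocket is a ring on the plate, 2.5 mm high, inner diameter 32 mm, outer 40 mm; the ball rolls freely inside it and climbs out at roughly 40 degrees of tilt, or by a jerk.
- ball_center (a point): Centre of the loose steel mixing ball, 20 mm diameter, 33 g, lying in the tray's pocket.
- vial: Loose round brown glass vial with a black screw cap, 35 g, 76 mm long. The glass is 22 mm in diameter, the cap (top 18 mm) 23 mm. Origin at the centre of its bottom, z axis along it towards the cap. At the start it stands in the rack's bore, leaning 20 to 26 degrees.
- rack: Fixed grey slanted rack for one vial, foot 80 x 66 mm, about 55 mm high. Origin under the middle of the foot, z up. Its bored block leans 20 degrees to the rack's own -x side, towards the robot (turned at most 0.4 rad). The bore, 24.5 mm diameter, 30 mm deep, runs along the vial's axis; the vial stands out by 46 mm and is drawn out along its axis.
- mat: Fixed round dark rubber mat, 120 mm diameter, 3 mm thick, lying on the table; origin at its centre on the table. The tray is held over it.
- cast: Bystander: loose blue dental cast, 53 x 58 x 26 mm, behind the work. Origin under its centre.
- small_pot: Bystander: loose small lidded pot, 31 mm diameter, 37 mm high, behind the work. Origin under its centre.
- dish: Bystander: loose small glass dish, 31 x 31 x 16 mm, behind the work. Origin under its centre.

How it is judged:
On the way, in this order (a step that is already met when the one before it is completed fails the run):
1. the vial stands fully home in the tray's cup and is let go, the tray still on the table (distance between vial and tray_cup below 0.006 m and angle between the z axis of vial and the z axis of tray, either way round below 0.2 rad and contact force between the fingers and vial below 0.1 N and height (world z) of tray below 0.01 m), for 0.2 s.
2. the tray is lifted clear with the vial in its cup and the ball in its pocket (distance between vial and tray_cup below 0.006 m and angle between the z axis of vial and the z axis of tray, either way round below 0.2 rad and distance between ball_center and tray_pocket below 0.014 m and height (world z) of tray above 0.04 m and contact force between the fingers and tray above 1 N), for 0.2 s.
At the end, for the whole second after the job is handed in: Tray held at rest by the gripper: within 40 mm of the mat's centre, underside 70 to 180 mm above the table, within 0.12 rad of level; vial bottom within 6 mm of the cup floor's centre and upright in it within 0.2 rad; ball centre within 14 mm of the pocket point (distance between vial and tray_cup below 0.006 m and angle between the z axis of vial and the z axis of tray, either way round below 0.2 rad and distance between ball_center and tray_pocket below 0.014 m and contact force between the fingers and tray above 1 N and contact force between the fingers and vial below 0.1 N and horizontal distance between tray and mat below 0.04 m and height (world z) of tray between 0.07 and 0.18 m and angle between tray's own z axis and vertical below 0.12 rad and linear speed of tray below 0.02 m/s and angular speed of tray below 0.2 rad/s); the arm keeps its last pose, push and grip.
It fails at once if the ball leaves its pocket on the tray (distance between ball_center and tray_pocket above 0.018 m).
It fails at once if the dental cast is moved from its place by more than 2 cm (distance of cast from where it was at the start of the episode above 0.02 m).
It fails at once if the small lidded pot is moved from its place by more than 2 cm (distance of small_pot from where it was at the start of the episode above 0.02 m).
It fails at once if the glass dish is moved from its place by more than 2 cm (distance of dish from where it was at the start of the episode above 0.02 m).
It also fails if it takes over 66 s, if anything falls off the work surface, if the arm or the gripper's body presses on something with over 40 N, if the wrist force passes 120 N, or if a joint passes its speed limit or range.

## Working session

There is one attempt and no reset: what is moved stays moved. The work goes in short steps, Python scripts to look and compute and a tool call to move; the robot and the scene stay as the last step left them, time stands still between calls to the robot, and variables do not carry over. Pictures are saved under pics/ and viewed, at most 10 in all, crops included, and the job is handed in when it is done.

Besides the shell and the picture viewer there is one more tool, called as name([rows], argument=value, ...), one row to a line, values as JSON. move_arm: Moves the arm, as the interface text tells. Its arguments: {"type":"object","properties":{"commands":{"type":"array","items":{"type":"array","items":{"type":"array","items":{"type":"number"}}}},"squeeze":{"type":"number"}},"required":["commands"]}

```bash
mkdir -p pics; ls
python3 - <<'E'
from station import bot, imaging
import cv2, numpy as np
for n in("side","top"):
    im=imaging.read_camera(n); cv2.imwrite(f"pics/{n}0.png",im[:,:,::-1]); c=imaging.calibration(n)
    np.set_printoptions(precision=4,suppress=True); print(n,c["intrinsics"],c["extrinsics"])
o=bot.get_obs(); print(o)
E
```

```text
pics
side [[501.3396   0.     319.2526]
 [  0.     501.3396 192.4867]
 [  0.       0.       1.    ]] [[ 0.9996  0.0091  0.026   0.5506]
 [-0.0153 -0.6042  0.7967 -0.8905]
 [ 0.023  -0.7968 -0.6039  0.7781]
 [ 0.      0.      0.      1.    ]]
top [[365.2443   0.     323.2755]
 [  0.     365.2443 203.3352]
 [  0.       0.       1.    ]] [[-0.0571 -0.9758  0.2112  0.386 ]
 [-0.9984  0.0566 -0.0081  0.0658]
 [-0.0041 -0.2113 -0.9774  0.9361]
 [ 0.      0.      0.      1.    ]]
{'t': 0.1, 'q': array([ 1.0569,  0.4778,  0.0224,  1.5563, -0.0115,  1.1093, -0.0831]), 'joint_vel': array([ 0.0017, -0.0019, -0.0003, -0.0032, -0.0006, -0.0019,  0.0002]), 'joint_torque': array([  0.0048, -59.7766,   1.614 , -28.1958,   0.0129,   0.005 ,
        -0.0001]), 'eef_pos': array([ 0.2662, -0.6197,  0.2304]), 'tool_rot': array([-0.0008,  0.9795,  0.2015, -0.0002]), 'contact_force': array([ 0.6629, -0.4795, -0.1115]), 'torque': array([-0.0108,  0.0219, -0.0251]), 'grasp_force': 0.0, 'gripper_width': 0.9989063839205877}
```

View pics/side0.png

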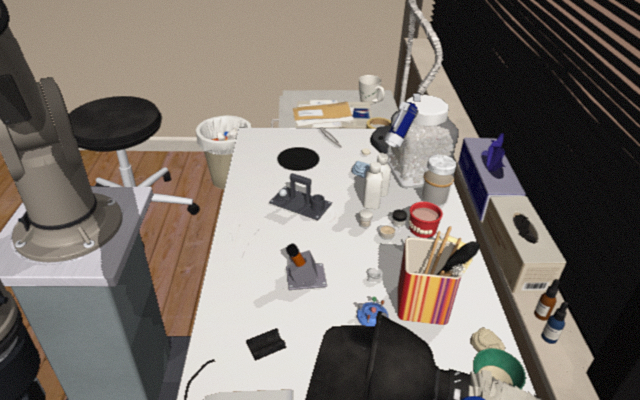

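View pics/top0.png

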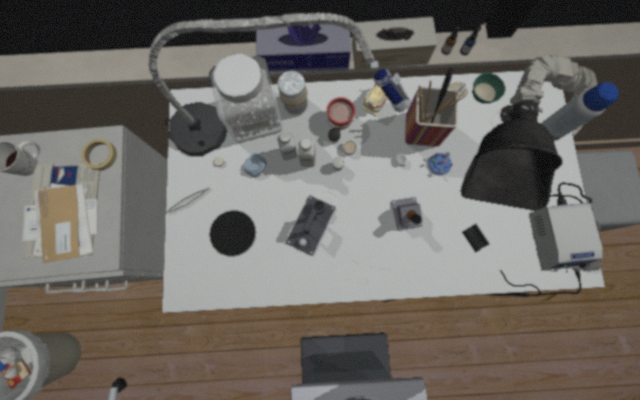

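```bash
cat > h.py <<'E'
import numpy as np, cv2
from station import bot, imaging
from scipy.spatial.transform import Rotation as R
np.set_printoptions(precision=4,suppress=True)
C={n:imaging.calibration(n) for n in("side","top")}
def ray(n,u,v):
    K,E=C[n]["intrinsics"],C[n]["extrinsics"]
    d=E[:3,:3]@np.linalg.solve(K,[u,v,1.]); return E[:3,3],d/np.linalg.norm(d)
def onz(n,u,v,z):
    o,d=ray(n,u,v); return o+d*(z-o[2])/d[2]
def tri(us,ut):
    A=[];b=[]
    for n,p in(("side",us),("top",ut)):
        o,d=ray(n,*p); M=np.eye(3)-np.outer(d,d); A.append(M); b.append(M@o)
    x=np.linalg.lstsq(np.vstack(A),np.hstack(b),rcond=None)[0]
    return x,[np.linalg.norm(A[i]@x-b[i]) for i in(0,1)]
def proj(n,p):
    K,E=C[n]["intrinsics"],C[n]["extrinsics"]
    c=K@(E[:3,:3].T@(np.asarray(p,float)-E[:3,3])); return c[:2]/c[2]
def quat(o): return R.from_quat(np.roll(o["tool_rot"],-1))
def crop(n,u0,v0,w,h,s,im=None):
    im=imaging.read_camera(n) if im is None else im
    return cv2.resize(im[v0:v0+h,u0:u0+w,::-1],None,fx=s,fy=s,interpolation=cv2.INTER_CUBIC)
E
python3 - <<'E'
from h import *
a=crop("side",240,140,130,75,6); b=crop("side",260,225,80,75,4)
cv2.imwrite("pics/s.png",np.vstack([crop("side",262,140,80,80,5),])) 
S=np.hstack([crop("side",265,165,76,60,5),crop("side",270,233,70,60,5)])
T=np.hstack([crop("top",275,185,76,76,5),crop("top",380,185,70,76,5)])
w=max(S.shape[1],T.shape[1]); 
cv2.imwrite("pics/S.png",S); cv2.imwrite("pics/T.png",T); print(S.shape,T.shape)
# mat
im=imaging.read_camera("top"); m=((im.max(2)<45)*255).astype(np.uint8)[200:270,195:270]
c=max(cv2.findContours(m,0,2)[0],key=cv2.contourArea); (x,y),ax,an=cv2.fitEllipse(c); print("mat top",onz("top",x+195,y+200,.003),ax)
im=imaging.read_camera("side"); m=((im.max(2)<45)*255).astype(np.uint8)[140:180,265:330]
c=max(cv2.findContours(m,0,2)[0],key=cv2.contourArea); (x,y),ax,an=cv2.fitEllipse(c); print("mat side",onz("side",x+265,y+140,.003),ax)
E
```

```text
(300, 730, 3) (380, 730, 3)
mat top [0.5235 0.2966 0.003 ] (40.59809875488281, 42.987937927246094)
mat side [0.5264 0.2888 0.003 ] (21.095727920532227, 39.48524475097656)
```

View pics/S.png

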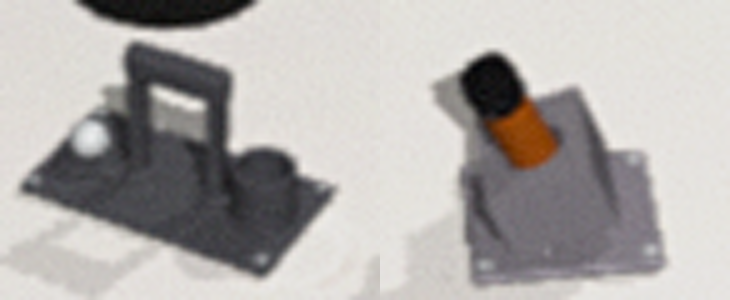

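View pics/T.png

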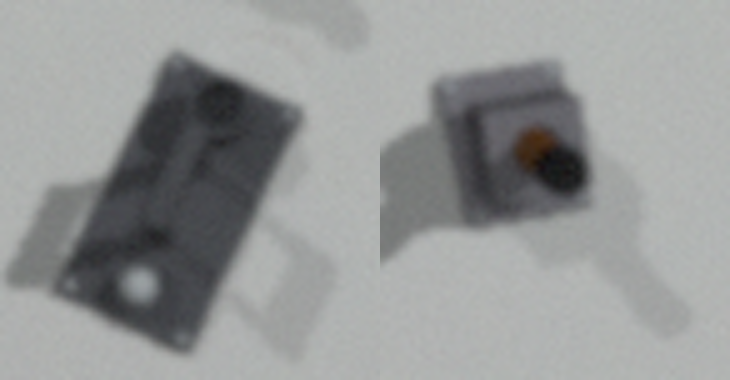

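Run:
```python
from h import *
f=lambda u,v,u0,v0:((u+.5)/5-.5+u0,(v+.5)/5-.5+v0)
tt=[f(u,v,275,185) for u,v in((178,50),(302,110),(190,352),(55,290))]
P=np.array([onz("top",*p,.006) for p in tt]); print("tray top",P, P.mean(0), [np.linalg.norm(P[i]-P[i-1]) for i in range(4)])
for u,v in((20,187),(335,188),(265,272)): print("side",onz("side",*f(u,v,265,165),.004))
d=P[0]+P[1]-P[2]-P[3]; print("yaw",np.arctan2(d[1],d[0]))
print("ball",tri(f(90,138,265,165),f(140,285,275,185)))
print("cup top",tri(f(265,163,265,165),f(219,102,275,185)), "z36 top",onz("top",*f(219,102,275,185),.036))
print("bar ends side-> top", [onz("side",*f(u,v,265,165),.082) for u,v in((133,47),(229,75))])
a=imaging.read_camera("side"); b=imaging.read_camera("top")
def cen(im,mask,box):
    u0,v0,u1,v1=box; m=np.zeros(mask.shape,np.uint8); m[v0:v1,u0:u1]=mask[v0:v1,u0:u1]
    k,l,s,c=cv2.connectedComponentsWithStats(m); i=1+np.argmax(s[1:,4]); print(s[i]); return c[i]
og=lambda i:(i[:,:,0].astype(int)-i[:,:,2]>50).astype(np.uint8)
bl=lambda i:(i.max(2)<48).astype(np.uint8)
sb=(280,238,310,275); tb=(480//5+0+380-0,205,425,235); tb=(395,205,425,235)
cs,ct=cen(a,bl(a),sb),cen(b,bl(b),tb); gs,gt=cen(a,og(a),sb),cen(b,og(b),tb)
print("px",cs,ct,gs,gt); print("cap",tri(cs,ct)); print("glass",tri(gs,gt))
rk=[f(u,v,380,185) for u,v in((58,82),(180,60),(95,228))]
print("rack foot top",[onz("top",*p,.006) for p in rk]); 
print("rack side",[onz("side",*f(u,v,270,233),z) for u,v,z in((475-380+15,283,0),(665-365,268,0))])
for q in((400,160),(438,162),(339,163),(349,147),(335,134)): print("by",onz("top",*q,.015))
```

```text
tray top [[0.6123 0.091  0.006 ]
 [0.5765 0.0282 0.006 ]
 [0.4551 0.0927 0.006 ]
 [0.4903 0.1598 0.006 ]] [0.5336 0.0929 0.006 ] [np.float64(0.14001857289320657), np.float64(0.07227624607267659), np.float64(0.13749705006615925), np.float64(0.07577856875233474)]
side [0.4574 0.0898 0.004 ]
side [0.6142 0.0911 0.004 ]
side [0.5784 0.0258 0.004 ]
yaw -0.5010834220499196
ball (array([0.4903, 0.1161, 0.0148]), [np.float64(0.0009408460045255471), np.float64(0.0009408460045260253)])
cup top (array([0.5778, 0.071 , 0.0348]), [np.float64(0.0006152219746689437), np.float64(0.0006152219746686866)]) z36 top [0.5769 0.0709 0.036 ]
bar ends side-> top [array([0.5141, 0.1007, 0.082 ]), array([0.5603, 0.0783, 0.082 ])]
[287 244  11  13 105]
[411 214   9   9  63]
[292 253  14  14 118]Traceback (most recent call last):
  File "<stdin>", line 17, in <module>
  File "<stdin>", line 13, in cen
    return _wrapfunc(a, 'argmax', axis=axis, out=out, **kwds)
    return bound(*args, **kwds)
ValueError: attempt to get argmax of an empty sequence
```

Run:
```python
from h import *
f=lambda u,v,u0,v0:((u+.5)/5-.5+u0,(v+.5)/5-.5+v0)
print("cap",tri((292.5,249.8),f(562-365,170,380,185)))
a=imaging.read_camera("side"); b=imaging.read_camera("top")
m=(b.max(2)<60)[205:235,400:425]; ys,xs=np.nonzero(m); ct=(xs.mean()+400,ys.mean()+205); print(m.sum(),ct)
m=(a.max(2)<60)[240:262,282:302]; ys,xs=np.nonzero(m); cs=(xs.mean()+282,ys.mean()+240); print(m.sum(),cs)
cap,e=tri(cs,ct); print("cap",cap,e)
g=(a[:,:,0].astype(int)-a[:,:,2]>45)[250:270,290:308]; ys,xs=np.nonzero(g); gs=(xs.mean()+290,ys.mean()+250)
gt=f(537-365,150,380,185); G,e=tri(gs,gt); print("glass",gs,G,e)
rk=[f(u-365,v,380,185) for u,v in((438,85),(560,63),(470,222))]
F=np.array([onz("top",*p,.006) for p in rk]); print("rack foot top",F, np.linalg.norm(F[1]-F[0]),np.linalg.norm(F[2]-F[0]))
d=F[0]-F[2]; e=F[1]-F[0]; print("yaw",np.arctan2(d[1],d[0]),np.arctan2(e[1],e[0])+np.pi/2)
fs=[f(u-365,v,270,233) for u,v in((475,283),(665,268),(640,155))]
F=np.array([onz("side",*p,.003) for p in fs]); print("rack foot side",F, np.linalg.norm(F[1]-F[0]),np.linalg.norm(F[2]-F[1]))
d=F[1]-F[0]; print("yaw",np.arctan2(d[1],d[0]))
# predicted vial for tilt/yaw hypotheses given cap centre (67mm along)
for yaw in(.05,.15,.25):
  for t in(20,23,26):
    t=np.radians(t); ax=np.array([-np.sin(t)*np.cos(yaw),-np.sin(t)*np.sin(yaw),np.cos(t)])
    p=cap-ax*.027; print(yaw,np.degrees(t),p,proj("side",p),proj("top",p), "bot",cap-ax*.067)
for q in((400,160),(438,162),(339,163),(349,147),(335,134)): print("by",onz("top",*q,.015))
```

```text
cap (array([ 0.5223, -0.1647,  0.0839]), [np.float64(0.002158745978357417), np.float64(0.0021587459783573163)])
98 (np.float64(413.0612244897959), np.float64(218.3265306122449))
110 (np.float64(291.8727272727273), np.float64(250.02727272727273))
cap [ 0.523  -0.1537  0.0734] [np.float64(0.00025616731326841535), np.float64(0.0002561673132682734)]
glass (np.float64(298.475), np.float64(259.8)) [ 0.5358 -0.1619  0.0539] [np.float64(0.0003623693626488473), np.float64(0.0003623693626495412)]
rack foot top [[ 0.5808 -0.1266  0.006 ]
 [ 0.5889 -0.1914  0.006 ]
 [ 0.5082 -0.136   0.006 ]] 0.06522439116126877 0.07321179419213301
yaw 0.12762315034601956 0.12345643522530847
rack foot side [[ 0.5227 -0.1949  0.003 ]
 [ 0.6005 -0.1864  0.003 ]
 [ 0.5917 -0.1217  0.003 ]] 0.07823742408568769 0.06528138885741493
yaw 0.10952124913964212
0.05 20.0 [ 0.5323 -0.1533  0.048 ] [296.6298 258.8783] [410.0606 216.5183] bot [ 0.5459 -0.1526  0.0104]
0.05 23.0 [ 0.5336 -0.1532  0.0485] [297.2708 258.6779] [410.0249 215.9589] bot [ 0.5492 -0.1524  0.0117]
0.05 26.0 [ 0.5349 -0.1531  0.0491] [297.8979 258.4541] [409.9972 215.4057] bot [ 0.5524 -0.1523  0.0132]
0.15 20.0 [ 0.5322 -0.1524  0.048 ] [296.5941 258.5603] [409.6935 216.5763] bot [ 0.5457 -0.1503  0.0104]
0.15 23.0 [ 0.5335 -0.1522  0.0485] [297.2295 258.3148] [409.6053 216.0251] bot [ 0.5489 -0.1498  0.0117]
0.15 26.0 [ 0.5347 -0.152   0.0491] [297.851  258.0468] [409.5264 215.48  ] bot [ 0.5521 -0.1493  0.0132]
0.25 20.0 [ 0.532  -0.1515  0.048 ] [296.5139 258.2472] [409.3359 216.6703] bot [ 0.5452 -0.1481  0.0104]
0.25 23.0 [ 0.5333 -0.1511  0.0485] [297.1373 257.9573] [409.1967 216.1325] bot [ 0.5484 -0.1473  0.0117]
0.25 26.0 [ 0.5345 -0.1508  0.0491] [297.747 257.646] [409.0677 215.6005] bot [ 0.5515 -0.1465  0.0132]
by [ 0.6903 -0.1511  0.015 ]
by [ 0.679  -0.2507  0.015 ]
by [0.6915 0.0105 0.015 ]
by [ 0.7346 -0.0191  0.015 ]
by [0.7737 0.0158 0.015 ]
```

Run:
```python
from h import *
f=lambda u,v,u0,v0:((u+.5)/5-.5+u0,(v+.5)/5-.5+v0)
a=imaging.read_camera("side"); b=imaging.read_camera("top")
def cc(im,th,box):
    u0,v0,u1,v1=box; k,l,s,c=cv2.connectedComponentsWithStats((im.max(2)<th).astype(np.uint8)[v0:v1,u0:u1]); i=1+np.argmax(s[1:,4]); print(s[i],c[i]+[u0,v0]); return c[i]+[u0,v0]
ct=cc(b,45,(395,205,425,235)); cs=cc(a,48,(280,240,310,275))
cap,e=tri(cs,ct); print("cap",cap,e)
g=(a[:,:,0].astype(int)-a[:,:,2]>45)[250:270,290:308]; ys,xs=np.nonzero(g); gs=(xs.mean()+290,ys.mean()+250)
g=(b[:,:,0].astype(int)-b[:,:,2]>35)[205:225,400:420]; ys,xs=np.nonzero(g); gt=(xs.mean()+400,ys.mean()+205)
print(gs,gt,tri(gs,gt))
rk=[f(u-380,v,380,185) for u,v in((438,85),(560,63),(470,222))]
F=np.array([onz("top",*p,.006) for p in rk]); print("rack top",F)
fs=[f(u-380,v,270,233) for u,v in((475,283),(665,268),(640,155))]
F2=np.array([onz("side",*p,.003) for p in fs]); print("rack side",F2, "centre",(F2[0]+F2[2])/2,(F[1]+F[2])/2)
for yaw in(.05,.12,.2):
  for t in(20,23,26):
    t=np.radians(t); ax=np.array([-np.sin(t)*np.cos(yaw),-np.sin(t)*np.sin(yaw),np.cos(t)])
    p=cap-ax*.027; print(yaw,np.degrees(t),p,proj("side",p),proj("top",p), "bot",cap-ax*.067)
```

```text
[16  9  9  9 59] [415.2881 218.339 ]
[  7   4  11  13 105] [291.9524 250.0857]
cap [ 0.5227 -0.158   0.0771] [np.float64(0.0003737077090622059), np.float64(0.0003737077090616075)]
(np.float64(298.43801652892563), np.float64(259.7685950413223)) (np.float64(410.5), np.float64(213.35)) (array([ 0.538 , -0.1554,  0.0482]), [np.float64(0.0020529118897470856), np.float64(0.0020529118897478467)])
rack top [[ 0.5813 -0.1188  0.006 ]
 [ 0.5893 -0.1836  0.006 ]
 [ 0.5087 -0.1283  0.006 ]]
rack side [[ 0.5166 -0.195   0.003 ]
 [ 0.5943 -0.1864  0.003 ]
 [ 0.5852 -0.1217  0.003 ]] centre [ 0.5509 -0.1584  0.003 ] [ 0.549  -0.1559  0.006 ]
0.05 20.0 [ 0.532  -0.1575  0.0518] [296.43   259.0415] [412.1502 216.2721] bot [ 0.5456 -0.1569  0.0142]
0.05 23.0 [ 0.5333 -0.1575  0.0523] [297.0745 258.8401] [412.1148 215.7103] bot [ 0.5489 -0.1567  0.0155]
0.05 26.0 [ 0.5345 -0.1574  0.0529] [297.705  258.6151] [412.0878 215.1547] bot [ 0.5521 -0.1565  0.0169]
0.12 20.0 [ 0.5319 -0.1569  0.0518] [296.4098 258.8172] [411.8914 216.309 ] bot [ 0.5455 -0.1553  0.0142]
0.12 23.0 [ 0.5332 -0.1567  0.0523] [297.051 258.584] [411.819  215.7524] bot [ 0.5487 -0.1549  0.0155]
0.12 26.0 [ 0.5345 -0.1566  0.0529] [297.6782 258.3278] [411.7558 215.202 ] bot [ 0.5519 -0.1545  0.0169]
0.2 20.0 [ 0.5318 -0.1562  0.0518] [296.3596 258.5634] [411.6007 216.373 ] bot [ 0.5452 -0.1534  0.0142]
0.2 23.0 [ 0.5331 -0.1559  0.0523] [296.9932 258.2941] [411.4869 215.8256] bot [ 0.5484 -0.1528  0.0155]
0.2 26.0 [ 0.5343 -0.1556  0.0529] [297.6129 258.0027] [411.3831 215.2841] bot [ 0.5515 -0.1522  0.0169]
```

move_arm([
  [[0,0,-0.02,0,0,0,0.06],[0,0,-0.02,0,0,0,0.06],[0,0,-0.02,0,0,0,0.06],[0.0112,-0.0107,-0.01,0,0,0,0.06],[0.0224,-0.0213,0,0,0,0,0.06],[0.0224,-0.0213,0,0,0,0,0.06],[0.0224,-0.0213,0,0,0,0,0.06],[0.0224,-0.0213,0,0,0,0,0.06],[0.0224,-0.0213,0,0,0,0,0.06],[0.0224,-0.0213,0,0,0,0,0.06],[0.0224,-0.0213,0,0,0,0,0.06],[0.0224,-0.0213,0,0,0,0,0.06],[0.0224,-0.0213,0,0,0,0,0.06],[0.0224,-0.0213,0,0,0,0,0.06],[0.0224,-0.0213,0,0,0,0,0.06],[0.0224,-0.0213,0,0,0,0,0.06],[0.0224,-0.0213,0,0,0,0,0.06],[0.0224,-0.0213,0,0,0,0,0.06],[0.0224,-0.0213,0,0,0,0,0.06],[0.0112,-0.0107,0,0,0,0,0.06]],
])

```text
t: 3.35
eef_pos: [0.4613, -0.163, 0.3011]
tool_rot: [-0.0, 0.979, 0.203, -0.0]
contact_force: [0.8, -0.5, -0.3]
gripper_width: 0.7
grasp_force: 0.0
```

```bash
cat >> h.py <<'E'
def vialR(yaw,t):
    t=np.radians(t); z=np.array([np.sin(t)*np.cos(yaw),np.sin(t)*np.sin(yaw),-np.cos(t)]); y=np.array([np.sin(yaw),-np.cos(yaw),0]); return R.from_matrix(np.c_[np.cross(y,z),y,z])
def plan(p,Rt):
    o=bot.get_obs(); Q=quat(o); p=np.asarray(p,float)
    print("t",o["t"],"pos",o["eef_pos"],"q",o["q"],"F",o["contact_force"],"g",o["gripper_width"],o["grasp_force"])
    print("turn first (deg, tool)",(Q.inv()*Rt).as_rotvec(degrees=True)," then shift in target frame",Rt.inv().apply(p-o["eef_pos"])," shift in present frame",Q.inv().apply(p-o["eef_pos"]))
E
python3 - <<'E'
from h import *
plan([.495,-.161,.146],vialR(.12,22))
E
```

```text
t 3.35 pos [ 0.4613 -0.163   0.3011] q [ 0.4768  0.1205 -0.288   1.8826  0.0373  1.144  -0.9866] F [ 0.7809 -0.5259 -0.3263] g 0.7003319943354002 0.0
turn first (deg, tool) [-3.1969 21.8589 16.3446]  then shift in target frame [-0.0268  0.002   0.1564]  shift in present frame [0.0318 0.0116 0.1551]
```

move_arm([
  [[0,0,0,-0.64,4.37,3.27,0.06],[0,0,0,-0.64,4.37,3.27,0.06],[0,0,0,-0.64,4.37,3.27,0.06],[0,0,0,-0.64,4.37,3.27,0.06],[0,0,0,-0.64,4.37,3.27,0.06],[-0.0054,0.0004,0.026,0,0,0,0.06],[-0.0054,0.0004,0.026,0,0,0,0.06],[-0.0054,0.0004,0.026,0,0,0,0.06],[-0.0054,0.0004,0.026,0,0,0,0.06],[-0.0054,0.0004,0.026,0,0,0,0.06],[0,0,0.026,0,0,0,0.06],[0,0,0,0,0,0,0.06]],
])

```text
t: 4.85
eef_pos: [0.4934, -0.1631, 0.1449]
tool_rot: [-0.012, 0.98, 0.057, 0.189]
contact_force: [0.1, -0.2, 0.8]
gripper_width: 0.701
grasp_force: 0.0
```

Run:
```python
from h import *
plan([.5324,-.1568,.0530],vialR(.12,22))
cv2.imwrite("pics/p1.png",np.hstack([crop("side",240,170,110,130,4),crop("top",370,170,90,130,4)]))
```

```text
t 4.85 pos [ 0.4934 -0.1631  0.1449] q [ 0.5311  0.2226 -0.2642  2.241  -0.2662  0.3452 -0.9351] F [ 0.1425 -0.2099  0.7529] g 0.7008889213076699 0.0
turn first (deg, tool) [-0.0248  0.1848 -0.182 ]  then shift in target frame [ 0.0022 -0.0016  0.0999]  shift in present frame [ 0.0025 -0.0015  0.0999]
```

View pics/p1.png

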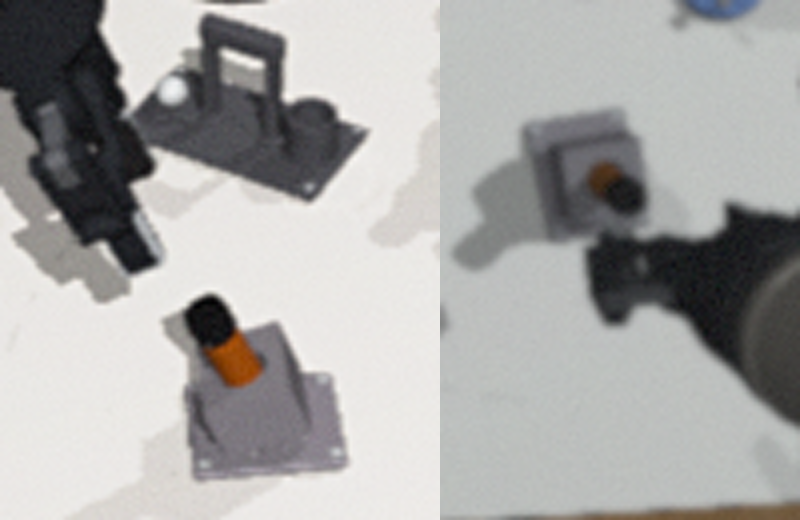

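move_arm([
  [[0.0013,-0.0008,0.012,0,0,0,0.06],[0.0012,-0.0007,0.012,0,0,0,0.06],[0,0,0.012,0,0,0,0.06],[0,0,0.012,0,0,0,0.06],[0,0,0.012,0,0,0,0.06],[0,0,0.01,0,0,0,0.06],[0,0,0.01,0,0,0,0.06],[0,0,0.006,0,0,0,0.06],[0,0,0,0,0,0,0.06],[0,0,0,0,0,0,0.06]],
])

```text
t: 6.2
eef_pos: [0.5291, -0.1584, 0.0687]
tool_rot: [-0.011, 0.98, 0.058, 0.19]
contact_force: [-0.8, 0.2, -0.5]
gripper_width: 0.706
grasp_force: 0.0
```

Run:
```python
from h import *
plan([.5324,-.1568,.0530],vialR(.12,22))
cv2.imwrite("pics/p2.png",np.hstack([crop("side",255,205,80,100,5),crop("top",375,180,80,100,5)]))
```

```text
t 6.2 pos [ 0.5291 -0.1584  0.0687] q [ 0.4139  0.4055 -0.1818  2.2286 -0.4052  0.1697 -0.8062] F [-0.8122  0.2327 -0.4757] g 0.7055842476389685 0.0
turn first (deg, tool) [ 0.0501  0.067  -0.1498]  then shift in target frame [-0.0027 -0.0012  0.0159]  shift in present frame [-0.0027 -0.0012  0.0159]
```

View pics/p2.png

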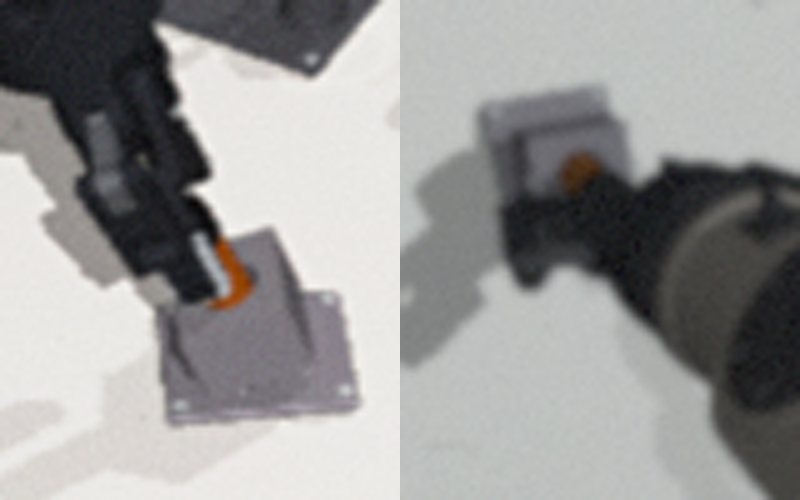

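move_arm([
  [[0,0,0,0,-2,0,0.06],[0,0,0,0,-3,0,0.06],[0,0,0,0,-3,0,0.06],[0,0,0,0,-2,0,0.06],[0,0,0,0,0,0,0.06],[0,0,0,0,0,0,0.06]],
])

```text
t: 7.05
eef_pos: [0.5286, -0.1585, 0.0686]
tool_rot: [-0.006, 0.993, 0.058, 0.104]
contact_force: [0.6, 0.0, -0.3]
gripper_width: 0.703
grasp_force: 0.0
```

Run:
```python
from h import *
plan([.5292,-.1572,.0520],vialR(.12,12))
```

```text
t 7.05 pos [ 0.5286 -0.1585  0.0686] q [ 0.1442  0.4257  0.0912  2.1305 -0.276   0.4036 -0.9864] F [ 0.6005  0.033  -0.2744] g 0.7030594904692771 0.0
turn first (deg, tool) [ 0.0104  0.0543 -0.1882]  then shift in target frame [-0.0028 -0.0013  0.0164]  shift in present frame [-0.0027 -0.0013  0.0164]
```

move_arm([
  [[-0.0013,-0.0006,0.006,0,0,0,0.06],[-0.0014,-0.0006,0.006,0,0,0,0.06],[0,0,0.0044,0,0,0,0.06],[0,0,0,0,0,0,0.05],[0,0,0,0,0,0,0.035],[0,0,0,0,0,0,0.028],[0,0,0,0,0,0,0.022],[0,0,0,0,0,0,0.018],[0,0,0,0,0,0,0.015],[0,0,0,0,0,0,0.015],[0,0,0,0,0,0,0.015]],
], squeeze=20)

```text
t: 8.43
eef_pos: [0.53, -0.1576, 0.0523]
tool_rot: [-0.006, 0.993, 0.058, 0.104]
contact_force: [0.3, -2.2, 2.1]
gripper_width: 0.245
grasp_force: 21.6
```

Run:
```python
from h import *
plan([.5292,-.1572,.0520],vialR(.12,12))
o=bot.get_obs(); print(o["torque"],quat(o).inv().apply(o["contact_force"]))
cv2.imwrite("pics/p3.png",np.hstack([crop("side",255,205,80,100,5),crop("top",375,180,80,100,5)]))
```

```text
t 8.425 pos [ 0.53   -0.1576  0.0523] q [ 0.1533  0.4563  0.077   2.135  -0.2879  0.3672 -0.9756] F [ 0.2615 -2.1614  2.0766] g 0.24521686849528687 21.588046467513777
turn first (deg, tool) [ 0.0531  0.0215 -0.1873]  then shift in target frame [-0.0008 -0.0005  0.0001]  shift in present frame [-0.0008 -0.0005  0.0001]
[-0.7263 -0.1473 -0.1437] [ 0.4389  2.1776 -2.0292]
```

View pics/p3.png

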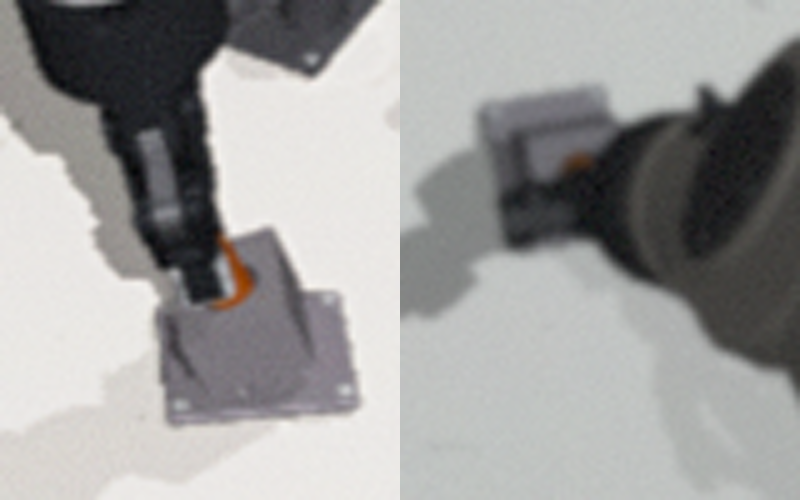

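move_arm([
  [[-0.0008,0,-0.0049,0,0,0,0.015],[-0.0009,0,-0.0049,0,0,0,0.015],[-0.0009,0,-0.0049,0,0,0,0.015]],
], squeeze=35)

```text
t: 8.9
eef_pos: [0.5242, -0.158, 0.0663]
tool_rot: [-0.006, 0.993, 0.058, 0.104]
contact_force: [2.9, -3.0, -3.1]
gripper_width: 0.244
grasp_force: 34.4
```

move_arm([
  [[-0.0005,0.0002,-0.005,0,0,0,0.015],[-0.0007,0.0002,-0.005,0,0,0,0.015],[-0.0007,0.0001,-0.005,0,0,0,0.015],[-0.0007,0,-0.005,0,0,0,0.015],[-0.001,0,-0.008,0,0,0,0.015],[-0.001,0,-0.01,0,0,0,0.015],[-0.001,0,-0.015,0,0,0,0.015],[0,0,0,0,0,0,0.015]],
])

```text
t: 9.9
eef_pos: [0.5084, -0.1606, 0.1182]
tool_rot: [-0.006, 0.993, 0.058, 0.105]
contact_force: [0.6, -0.0, -0.6]
gripper_width: 0.241
grasp_force: 34.3
```

Run:
```python
from h import *
plan([.5292,-.1572,.150],vialR(.12,-10))
cv2.imwrite("pics/p4.png",np.hstack([crop("side",240,180,90,120,5),crop("top",375,170,70,120,5)]))
```

```text
t 9.9 pos [ 0.5084 -0.1606  0.1182] q [ 0.1228  0.3134  0.1296  2.146  -0.238   0.4984 -1.0131] F [ 0.5654 -0.0432 -0.5648] g 0.2409353382656722 34.33253128489014
turn first (deg, tool) [  0.031  -22.0689  -0.1873]  then shift in target frame [ 0.0152 -0.0009 -0.035 ]  shift in present frame [ 0.0272 -0.001  -0.0267]
```

View pics/p4.png

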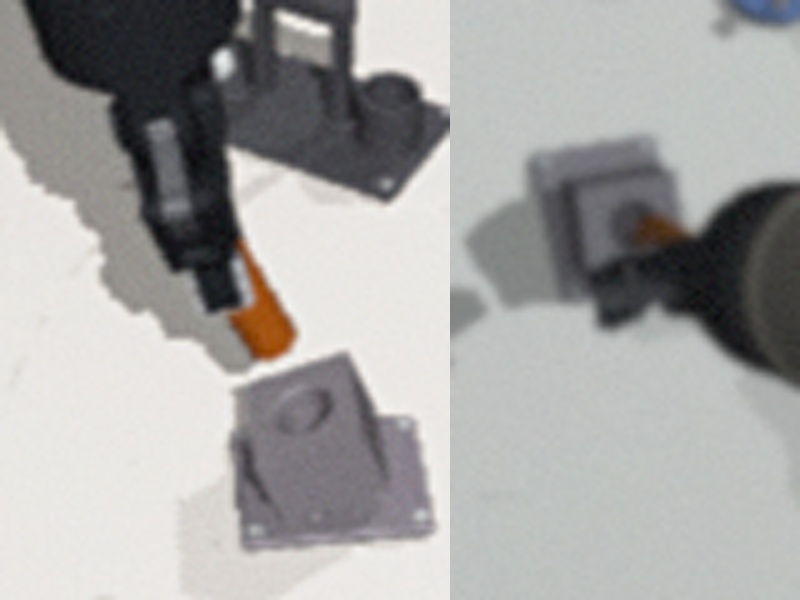

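Run:
```python
from h import *
plan([.574,.072,.19],vialR(-.5,-10))
print(quat(bot.get_obs()).inv().apply([0,0,.072]))
```

```text
t 10.0 pos [ 0.508  -0.1603  0.117 ] q [ 0.123   0.3153  0.1288  2.1465 -0.2383  0.4977 -1.0129] F [ 0.5375 -0.3269  0.4545] g 0.24564948085084698 34.33156309823971
turn first (deg, tool) [ -0.6213 -21.2636  35.5666]  then shift in target frame [-0.0653 -0.2355 -0.0626]  shift in present frame [ 0.1058 -0.223  -0.0522]
[ 0.0149 -0.     -0.0704]
```

move_arm([
  [[0.003,0,-0.0141,0,0,0,0.015],[0.003,0,-0.0141,0,0,0,0.015],[0.003,0,-0.0141,0,0,0,0.015],[0.003,0,-0.0141,0,0,0,0.015],[0.003,0,-0.0141,0,0,0,0.015],[0,0,0,-0.06,-2.13,3.56,0.015],[0,0,0,-0.06,-2.13,3.56,0.015],[0,0,0,-0.06,-2.13,3.56,0.015],[0,0,0,-0.06,-2.13,3.56,0.015],[0,0,0,-0.06,-2.13,3.56,0.015],[0,0,0,-0.06,-2.13,3.56,0.015],[0,0,0,-0.06,-2.13,3.56,0.015],[0,0,0,-0.06,-2.13,3.56,0.015],[0,0,0,-0.06,-2.13,3.56,0.015],[0,0,0,-0.06,-2.13,3.56,0.015]],
])

```text
t: 11.88
eef_pos: [0.5081, -0.1602, 0.1893]
tool_rot: [-0.022, 0.965, -0.248, -0.086]
contact_force: [0.2, -0.3, 0.3]
gripper_width: 0.247
grasp_force: 34.3
```

move_arm([
  [[-0.0044,-0.0196,0.0007,0,0,0,0.015],[-0.0044,-0.0196,0.0007,0,0,0,0.015],[-0.0044,-0.0196,0.0007,0,0,0,0.015],[-0.0044,-0.0196,0.0007,0,0,0,0.015],[-0.0044,-0.0196,0.0007,0,0,0,0.015],[-0.0044,-0.0196,0.0007,0,0,0,0.015],[-0.0044,-0.0196,0.0007,0,0,0,0.015],[-0.0044,-0.0196,0.0007,0,0,0,0.015],[-0.0044,-0.0196,0.0007,0,0,0,0.015],[-0.0044,-0.0196,0.0007,0,0,0,0.015],[-0.0044,-0.0196,0.0007,0,0,0,0.015],[-0.0044,-0.0196,0.0007,0,0,0,0.015],[0,0,0,0,0,0,0.015],[0,0,0,0,0,0,0.015]],
])

```text
t: 13.62
eef_pos: [0.5738, 0.0709, 0.1895]
tool_rot: [-0.021, 0.965, -0.247, -0.085]
contact_force: [0.7, 0.5, -0.7]
gripper_width: 0.247
grasp_force: 34.3
```

Run:
```python
from h import *
plan([.574,.072,.19],vialR(-.5,-10))
cv2.imwrite("pics/p5.png",np.hstack([crop("side",255,100,90,115,5),crop("top",275,165,70,115,5)]))
```

```text
t 13.625 pos [0.5738 0.0709 0.1895] q [-0.3287  0.4463  0.2133  1.7371 -0.2159  1.1207 -2.0922] F [ 0.6821  0.5324 -0.694 ] g 0.24670612898474317 34.31050760729704
turn first (deg, tool) [ 0.0386  0.076  -0.081 ]  then shift in target frame [-0.0005 -0.001  -0.0004]  shift in present frame [-0.0005 -0.001  -0.0004]
```

View pics/p5.png

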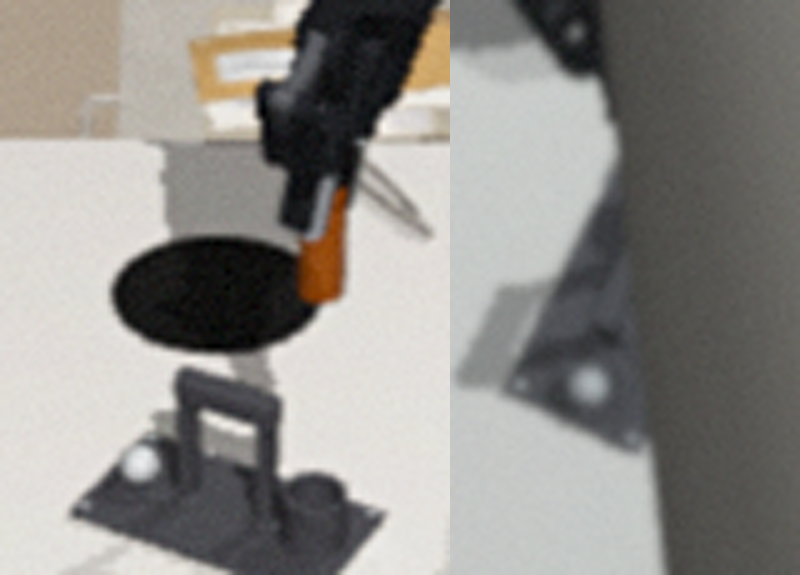

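```bash
cat >> h.py <<'E'
def vial_axis(box):
    o=bot.get_obs(); Q=quat(o); n=Q.apply([0,1,0]); p0=o["eef_pos"]
    u0,v0,u1,v1=box; L=[]
    for k in range(4):
        a=imaging.read_camera("side").astype(int); g=(a[:,:,0]-a[:,:,2]>45)
        for v in range(v0,v1):
            xs=np.nonzero(g[v,u0:u1])[0]
            if len(xs): L.append((v,xs.min()+u0,xs.max()+u0))
    L=np.array(L); 
    for v in sorted(set(L[:,0])): print(v,L[L[:,0]==v][:,1:].mean(0),end=" ")
    print(); return L,n,p0,Q
def onplane(u,v,n,p0):
    c,d=ray("side",u,v); return c+d*(n@(p0-c))/(n@d)
E
python3 - <<'E'
from h import *
L,n,p0,Q=vial_axis((300,130,330,165))
E
```

```text
137 [323. 323.] 138 [322. 324.] 139 [322.  323.5] 140 [321. 323.] 141 [321. 323.] 142 [321. 323.] 143 [321. 323.] 144 [320.5 323. ] 145 [320. 323.] 146 [320. 323.] 147 [319. 323.] 148 [315. 323.] 149 [315. 323.] 150 [315. 323.] 151 [315. 323.] 152 [315. 323.] 153 [315. 323.] 154 [315. 323.] 155 [315. 323.] 156 [315. 323.] 157 [315. 323.] 158 [315.   322.25] 159 [315. 322.] 160 [316.5 320.5]
```

```bash
cat >> h.py <<'E'
def edges(v0,v1,uc,side):
    a=np.mean([cv2.GaussianBlur(imaging.read_camera("side").astype(np.float32),(0,0),.6) for _ in range(4)],0); s=a[:,:,0]-a[:,:,2]; r=[]
    for v in range(v0,v1):
        us=np.arange(uc,uc+10*side,side); p=s[v,us]; m=p[:3].max()/2; i=np.nonzero(p<m)[0]
        if len(i) and i[0]: i=i[0]; r.append((v,us[i-1]+side*(p[i-1]-m)/(p[i-1]-p[i])))
    return np.array(r)
E
python3 - <<'E'
from h import *
o=bot.get_obs(); Q=quat(o); n=Q.apply([0,1,0]); p0=o["eef_pos"]
r=edges(140,157,321,1); l=edges(149,157,318,-1)
fr=np.polyfit(r[:,0],r[:,1],1); fl=np.polyfit(l[:,0],l[:,1],1); print("R",fr,np.std(np.polyval(fr,r[:,0])-r[:,1]),"L",fl)
B=onplane((np.polyval(fr,157.6)+np.polyval(fl,157.6))/2,157.6,n,p0); print("bottom",B,"tool",Q.inv().apply(B-p0))
# expected edge slopes for vial tilt a in the tool plane
xh=np.array([np.cos(-.5),np.sin(-.5),0])
for a in(-6,-4,-2,0,2,4,6):
    ax=np.array([0,0,1])*np.cos(np.radians(a))+xh*np.sin(np.radians(a))
    q0,q1=proj("side",B),proj("side",B+ax*.04); print(a,(q0[0]-q1[0])/(q0[1]-q1[1]))
print("expected bottom tool [.0104 0 .040]; G",Q.inv().apply(B-p0)-[0,0,-.019])
E
```

```text
R [ -0.0503 330.7141] 0.06712952454495126 L [ -0.0616 324.1163]
bottom [0.5782 0.0687 0.1509] tool [0.0116 0.     0.0374]
-6 0.08155177088678646
-4 0.04620994328849396
-2 0.010246934650847736
0 -0.02644394695983331
2 -0.06397738940206485
4 -0.10247762630905582
6 -0.14208022800176756
expected bottom tool [.0104 0 .040]; G [0.0116 0.     0.0564]
```

move_arm([
  [[0,0,0,0,1.5,0,0.015],[0.0016,-0.0001,0.013,0,0,0,0.015],[0.0016,-0.0001,0.013,0,0,0,0.015],[0.0016,-0.0001,0.013,0,0,0,0.015],[0.0016,-0.0001,0.013,0,0,0,0.015],[0.0016,-0.0001,0.013,0,0,0,0.015],[0.0016,-0.0001,0.013,0,0,0,0.015],[0.0016,0,0.013,0,0,0,0.015],[0.0016,0,0.013,0,0,0,0.015],[0,0,0,0,0,0,0.015],[0,0,0,0,0,0,0.015]],
])

```text
t: 15.7
eef_pos: [0.572, 0.0736, 0.0851]
tool_rot: [-0.019, 0.966, -0.247, -0.072]
contact_force: [0.1, -0.1, -0.4]
gripper_width: 0.246
grasp_force: 34.3
```

Run:
```python
from h import *
plan([.574,.072,.08],vialR(-.5,-8.5))
o=bot.get_obs(); Q=quat(o); p0=o["eef_pos"]; n=Q.apply([0,1,0])
B=p0+Q.apply([.0116,0,.0374]); print("bottom pred",B, proj("side",B), "rim pred",[proj("side",[.577+.0167*c,.07+.0167*s,.036]) for c,s in((-1,0),(1,0),(0,1),(0,-1))])
a=imaging.read_camera("side"); cv2.imwrite("pics/p6.png",crop("side",290,165,60,60,10,a))
g=(a[:,:,0].astype(int)-a[:,:,2]>45)
for v in range(170,212):
    xs=np.nonzero(g[v,300:335])[0]
    if len(xs): print(v,xs.min()+300,xs.max()+300,end="; ")
```

```text
t 15.7 pos [0.572  0.0736 0.0851] q [-0.3201  0.56    0.1851  1.8287 -0.2434  0.8949 -2.0629] F [ 0.1299 -0.1026 -0.3782] g 0.2459900775054655 34.33004655351397
turn first (deg, tool) [-0.0154  0.0608 -0.0405]  then shift in target frame [0.0032 0.0004 0.0047]  shift in present frame [0.0032 0.0004 0.0047]
bottom pred [0.5772 0.0707 0.0464] [317.2209 193.4966] rim pred [array([310.1545, 197.0395]), array([323.9433, 197.1615]), array([316.9712, 192.9288]), array([317.1334, 201.3646])]
175 321 321; 176 320 321; 177 319 321; 178 319 321; 179 319 321; 180 319 321; 181 319 321; 182 318 321; 183 318 321; 184 317 321; 185 314 321; 186 314 321; 187 314 321; 188 314 321; 189 314 321; 190 314 321; 191 314 321; 192 314 321; 193 314 321; 194 314 321; 195 314 320; 196 316 318;
```

View pics/p6.png

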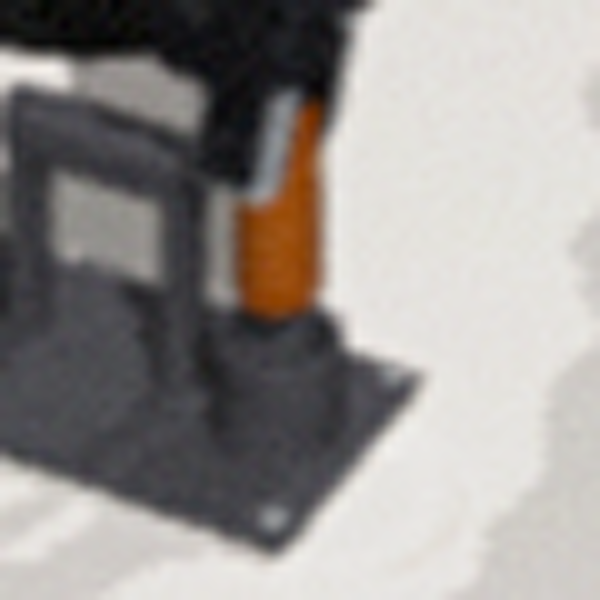

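move_arm([
  [[0.0006,0,0.004,0,0,0,0.015],[0.0006,0,0.004,0,0,0,0.015],[0.0006,0,0.004,0,0,0,0.015],[0.0006,0,0.004,0,0,0,0.015],[0,0,0,0,0,0,0.015]],
])

```text
t: 16.38
eef_pos: [0.5714, 0.0736, 0.0683]
tool_rot: [-0.018, 0.966, -0.247, -0.073]
contact_force: [-0.0, 1.2, -0.3]
gripper_width: 0.243
grasp_force: 34.3
```

move_arm([
  [[0.0006,-0.0004,0.004,0,0,0,0.015],[0.0006,0,0.004,0,0,0,0.015],[0.0006,0,0.004,0,0,0,0.015],[0,0,0,0,0,0,0.015]],
])

```text
t: 16.88
eef_pos: [0.5716, 0.0739, 0.0561]
tool_rot: [-0.018, 0.966, -0.247, -0.073]
contact_force: [1.5, -0.6, -0.4]
gripper_width: 0.244
grasp_force: 34.3
```

move_arm([
  [[0.0006,0,0.004,0,0,0,0.015],[0.0004,0,0.003,0,0,0,0.015],[0.0003,0,0.002,0,0,0,0.015],[0,0,0,0,0,0,0.015]],
])

```text
t: 17.38
eef_pos: [0.5718, 0.0738, 0.0473]
tool_rot: [-0.018, 0.966, -0.247, -0.073]
contact_force: [0.4, -0.9, -1.6]
gripper_width: 0.244
grasp_force: 34.4
```

move_arm([
  [[0.0001,0,0.001,0,0,0,0.015],[0.0002,0,0.001,0,0,0,0.015],[0,0,0,0,0,0,0.015]],
])

```text
t: 17.75
eef_pos: [0.572, 0.0739, 0.0455]
tool_rot: [-0.018, 0.966, -0.247, -0.072]
contact_force: [0.4, -0.8, -0.5]
gripper_width: 0.242
grasp_force: 34.4
```

move_arm([
  [[0.0001,0,0.0008,0,0,0,0.015],[0.0001,0,0.0008,0,0,0,0.015],[0,0,0,0,0,0,0.015]],
])

```text
t: 18.12
eef_pos: [0.572, 0.0739, 0.044]
tool_rot: [-0.018, 0.966, -0.247, -0.072]
contact_force: [0.6, -0.8, 1.4]
gripper_width: 0.248
grasp_force: 34.7
```

move_arm([
  [[0.0001,0,0.0008,0,0,0,0.015],[0,0,0,0,0,0,0.015]],
])

```text
t: 18.38
eef_pos: [0.5721, 0.0738, 0.0439]
tool_rot: [-0.019, 0.966, -0.247, -0.072]
contact_force: [-0.7, -1.7, 7.3]
gripper_width: 0.245
grasp_force: 35.3
```

move_arm([
  [[0,0,-0.0008,0,0,0,0.015],[0,0,0,0,0,0,0.024],[0,0,0,0,0,0,0.028],[0,0,0,0,0,0,0.034],[0,0,0,0,0,0,0.04],[0,0,0,0,0,0,0.044],[0,0,0,0,0,0,0.044],[0,0,0,0,0,0,0.044]],
], squeeze=20)

```text
t: 19.38
eef_pos: [0.5719, 0.074, 0.0438]
tool_rot: [-0.019, 0.966, -0.247, -0.072]
contact_force: [-0.1, 0.7, -0.6]
gripper_width: 0.515
grasp_force: 0.0
```

Run:
```python
from h import *
plan([.534,.093,.2],vialR(-.5,0))
a=imaging.read_camera("side")
g=(a[:,:,0].astype(int)-a[:,:,2]>45)
for v in range(170,212):
    xs=np.nonzero(g[v,300:335])[0]
    if len(xs): print(v,xs.min()+300,xs.max()+300,end="; ")
m=(a.min(2)>190)
```

```text
t 19.375 pos [0.5719 0.074  0.0438] q [-0.3084  0.619   0.1692  1.8444 -0.2609  0.8215 -2.0445] F [-0.1071  0.7253 -0.5944] g 0.5151674334120152 0.0
turn first (deg, tool) [ 0.0003  8.5815 -0.0361]  then shift in target frame [-0.0424  0.0015 -0.1562]  shift in present frame [-0.0652  0.0015 -0.1481]
190 319 321; 191 317 321; 192 317 321; 193 317 321; 194 317 321; 195 317 321; 196 316 321; 197 316 321; 198 316 321; 199 316 321; 200 315 321; 201 317 319;
```

move_arm([
  [[-0.0007,0,-0.005,0,0,0,0.044],[-0.0015,0,-0.0099,0,0,0,0.044],[-0.0015,0,-0.0099,0,0,0,0.044],[-0.0015,0,-0.0099,0,0,0,0.044],[-0.0015,0,-0.0099,0,0,0,0.044],[-0.003,0,-0.0198,0,0,0,0.044],[-0.003,0,-0.0198,0,0,0,0.044],[-0.003,0,-0.0198,0,0,0,0.044],[-0.003,0,-0.0198,0,0,0,0.044],[0,0,0,0,4.3,0,0.044],[0,0,0,0,4.3,0,0.044],[0,0,0,0,0,0,0.044]],
])

```text
t: 20.92
eef_pos: [0.5712, 0.075, 0.1702]
tool_rot: [-0.0, 0.969, -0.247, 0.0]
contact_force: [-0.0, 0.5, -0.2]
gripper_width: 0.518
grasp_force: 0.0
```

Run:
```python
from h import *
plan([.534,.093,.2],vialR(-.5,0))
a=imaging.read_camera("side").astype(int); g=(a[:,:,0]-a[:,:,2]>45)
for v in range(165,212):
    xs=np.nonzero(g[v,300:335])[0]
    if len(xs): print(v,xs.min()+300,xs.max()+300,end="; ")
print()
k,l,s,c=cv2.connectedComponentsWithStats((a.max(2)<45).astype(np.uint8)[165:200,305:330]); i=1+np.argmax(s[1:,4]); print("cap blob",s[i],c[i]+[305,165],"expected cap/rim",proj("side",[.5765,.070,.073]),"glass low",proj("side",[.5765,.07,.036]))
xh=np.array([np.cos(-.5),np.sin(-.5),0])
for nm,p in(("ball",np.array([.534,.093,.016])-.048*xh),("bar-",np.array([.534,.093,.082])-.028*xh),("bar+",np.array([.534,.093,.082])+.028*xh),("corner",np.array([.534,.093,.006])+.07*xh+.038*np.array([xh[1],-xh[0],0]))): print(nm,p,proj("side",p))
m=(a.min(2)>150)[180:205,272:300]; 
k,l,s,c=cv2.connectedComponentsWithStats((a.min(2)>140).astype(np.uint8)[184:202,274:292]); print("bright blobs",[(s[i],c[i]+[274,184]) for i in range(1,k)])
```

```text
t 20.925 pos [0.5712 0.075  0.1702] q [-0.4285  0.3864  0.2415  1.8708 -0.1164  0.8973 -2.2012] F [-0.0115  0.5055 -0.1986] g 0.5184246273626791 0.0
turn first (deg, tool) [-0.05   -0.0019  0.0678]  then shift in target frame [-0.0413  0.0021 -0.0298]  shift in present frame [-0.0413  0.002  -0.0298]
190 314 321; 191 314 321; 192 314 321; 193 314 321; 194 314 321; 195 314 321; 196 314 321; 197 314 321; 198 314 321; 199 314 321; 200 314 321; 201 317 319; 
cap blob [ 9 16  8  9 66] [317.5909 185.1061] expected cap/rim [317.1573 184.783 ] glass low [316.845  197.0987]
ball [0.4919 0.116  0.016 ] [282.8291 191.9034]
bar- [0.5094 0.1064 0.082 ] [289.3522 172.6154]
bar+ [0.5586 0.0796 0.082 ] [309.6575 179.2827]
corner [0.5772 0.0261 0.006 ] [317.1014 218.2857]
bright blobs [(array([  0,   0,  13,  13, 132], dtype=int32), array([279.553 , 189.1439]))]
```

move_arm([
  [[-0.0103,0.0003,0,0,0,0,0.06],[-0.0103,0.0003,0,0,0,0,0.06],[-0.0103,0.0003,0,0,0,0,0.06],[-0.0102,0.0004,0,0,0,0,0.06],[0,0,0,0,0,0,0.06],[0,0,0.012,0,0,0,0.06],[0,0,0.015,0,0,0,0.06],[0,0,0.015,0,0,0,0.06],[0,0,0.015,0,0,0,0.06],[0,0,0.015,0,0,0,0.06],[0,0,0.015,0,0,0,0.06],[0,0,0.012,0,0,0,0.06],[0,0,0.01,0,0,0,0.06],[0,0,0.006,0,0,0,0.06],[0,0,0,0,0,0,0.06],[0,0,0,0,0,0,0.06]],
])

```text
t: 22.98
eef_pos: [0.5356, 0.0926, 0.0544]
tool_rot: [-0.0, 0.969, -0.248, 0.0]
contact_force: [0.5, -0.1, 0.3]
gripper_width: 0.703
grasp_force: 0.0
```

Run:
```python
from h import *
plan([.5345,.0935,.055],vialR(-.5,0))
```

```text
t 22.975 pos [0.5356 0.0926 0.0544] q [-0.4372  0.5078  0.1915  2.0183 -0.1577  0.6284 -2.213 ] F [ 0.4547 -0.1114  0.299 ] g 0.7029700494664637 0.0
turn first (deg, tool) [-0.0243 -0.0449 -0.0414]  then shift in target frame [-0.0014 -0.0003 -0.0006]  shift in present frame [-0.0014 -0.0003 -0.0006]
```

move_arm([
  [[-0.0014,0,-0.0003,0,0,0,0.045],[0,0,0,0,0,0,0.03],[0,0,0,0,0,0,0.024],[0,0,0,0,0,0,0.02],[0,0,0,0,0,0,0.018],[0,0,0,0,0,0,0.017],[0,0,0,0,0,0,0.016],[0,0,0,0,0,0,0.015],[0,0,0,0,0,0,0.014],[0,0,0,0,0,0,0.013],[0,0,0,0,0,0,0.012],[0,0,0,0,0,0,0.011],[0,0,0,0,0,0,0.01],[0,0,0,0,0,0,0.005]],
], squeeze=20)

```text
t: 24.72
eef_pos: [0.5339, 0.093, 0.0543]
tool_rot: [0.0, 0.969, -0.248, 0.0]
contact_force: [-1.3, -2.2, 2.9]
gripper_width: 0.152
grasp_force: 20.3
```

move_arm([
  [[0,0,0,0,0,0,0.005],[0,0,0,0,0,0,0.005]],
], squeeze=60)

```text
t: 24.98
eef_pos: [0.534, 0.0931, 0.0544]
tool_rot: [0.0, 0.969, -0.248, 0.0]
contact_force: [-1.5, -2.3, 4.1]
gripper_width: 0.149
grasp_force: 59.4
```

```bash
cat >> h.py <<'E'
def ballvial():
    a=imaging.read_camera("side").astype(int); return a
E
python3 - <<'E'
from h import *
plan([.526,.294,.2],vialR(-.5,0))
a=imaging.read_camera("side").astype(int)
k,l,s,c=cv2.connectedComponentsWithStats(((a.min(2)>140)).astype(np.uint8)[182:204,272:294]); print([(s[i],c[i]+[272,182]) for i in range(1,k)])
g=(a[:,:,0]-a[:,:,2]>45)[165:212,305:335]; ys,xs=np.nonzero(g); print("glass",xs.mean()+305,ys.mean()+165,len(xs))
E
```

```text
t 24.975 pos [0.534  0.0931 0.0544] q [-0.4392  0.5063  0.1917  2.0211 -0.1573  0.6279 -2.215 ] F [-1.5194 -2.3381  4.0845] g 0.14873436507616078 59.36852037906647
turn first (deg, tool) [ 0.0107 -0.0177 -0.0469]  then shift in target frame [-0.1034 -0.1725 -0.1456]  shift in present frame [-0.1035 -0.1724 -0.1456]
[(array([  0,   0,  15,  16, 152], dtype=int32), array([277.5   , 189.5066])), (array([15,  0,  2,  2,  3], dtype=int32), array([287.6667, 182.6667])), (array([16,  3,  1,  1,  1], dtype=int32), array([288., 185.])), (array([ 0, 18,  1,  1,  1], dtype=int32), array([272., 200.]))]
glass 317.52222222222224 195.25555555555556 90
```

move_arm([
  [[0,0,-0.0005,0,0,0,0.005],[0,0,-0.001,0,0,0,0.005],[0,0,-0.002,0,0,0,0.005],[0,0,-0.003,0,0,0,0.005],[0,0,-0.004,0,0,0,0.005],[0,0,-0.004,0,0,0,0.005],[0,0,-0.004,0,0,0,0.005],[0,0,-0.004,0,0,0,0.005],[0,0,-0.003,0,0,0,0.005],[0,0,-0.002,0,0,0,0.005],[0,0,-0.001,0,0,0,0.005],[0,0,-0.0005,0,0,0,0.005],[0,0,0,0,0,0,0.005]],
])

```text
t: 26.65
eef_pos: [0.534, 0.0932, 0.0833]
tool_rot: [0.0, 0.969, -0.248, 0.0]
contact_force: [0.5, 0.3, -3.3]
gripper_width: 0.15
grasp_force: 58.4
```

```bash
cat >> h.py <<'E'
def check():
    o=bot.get_obs(); p=o["eef_pos"]; Q=quat(o); xh=Q.apply([1,0,0]); T=p+[0,0,-.055]
    a=imaging.read_camera("side").astype(int)
    e=proj("side",T-.048*xh+[0,0,.016]); v=proj("side",T+.048*xh+[0,0,.073]); w=proj("side",T+.048*xh+[0,0,.045])
    print("t",o["t"],"tray",T,"q7",o["q"][6],"F",o["contact_force"],"M",o["torque"],"tilt",np.degrees(np.arccos(-Q.apply([0,0,1])[2])))
    u,vv=np.round(e).astype(int); sub=a[vv-9:vv+10,u-9:u+10]; m=(sub.min(2)>120)&(sub.min(2)<=255)
    k,l,s,c=cv2.connectedComponentsWithStats(m.astype(np.uint8)); print("ball exp",e,[(s[i][4],c[i]+[u-9,vv-9]) for i in range(1,k) if s[i][4]>8])
    u,vv=np.round(w).astype(int); b=a[vv-12:vv+14,u-12:u+13]; g=b[:,:,0]-b[:,:,2]>45; ys,xs=np.nonzero(g); print("glass exp",w,len(xs),xs.mean()+u-12,ys.mean()+vv-12, ys.min()+vv-12,ys.max()+vv-12)
    f=np.linalg.lstsq(np.c_[ys,np.ones(len(ys))],xs,rcond=None)[0];
E
python3 - <<'E'
from h import *
check()
E
```

```text
t 26.65 tray [0.534  0.0932 0.0283] q7 -2.227349291371968 F [ 0.4873  0.3429 -3.3057] M [ 0.0156  0.0226 -0.0007] tilt 0.01829314688418316
ball exp [282.5964 182.7657] [(np.int32(154), array([280.3961, 179.1753]))]
glass exp [316.9894 184.646 ] 92 317.8695652173913 185.6195652173913 180 191
```

move_arm([
  [[0,0,-0.001,0,0,0,0.005],[0,0,-0.002,0,0,0,0.005],[0,0,-0.003,0,0,0,0.005],[0,0,-0.004,0,0,0,0.005],[0,0,-0.005,0,0,0,0.005],[0,0,-0.006,0,0,0,0.005],[0,0,-0.006,0,0,0,0.005],[0,0,-0.006,0,0,0,0.005],[0,0,-0.006,0,0,0,0.005],[0,0,-0.006,0,0,0,0.005],[0,0,-0.006,0,0,0,0.005],[0,0,-0.006,0,0,0,0.005],[0,0,-0.006,0,0,0,0.005],[0,0,-0.006,0,0,0,0.005],[0,0,-0.006,0,0,0,0.005],[0,0,-0.005,0,0,0,0.005],[0,0,-0.004,0,0,0,0.005],[0,0,-0.003,0,0,0,0.005],[0,0,-0.002,0,0,0,0.005],[0,0,-0.001,0,0,0,0.005]],
])

```text
t: 29.2
eef_pos: [0.534, 0.0932, 0.1734]
tool_rot: [0.0, 0.969, -0.248, 0.0]
contact_force: [-0.4, 0.4, -4.1]
gripper_width: 0.151
grasp_force: 58.4
```

Run:
```python
from h import *
check(); plan([.525,.293,.174],vialR(-.5,0))
```

```text
t 29.2 tray [0.534  0.0932 0.1184] q7 -2.26508895545501 F [-0.388   0.4285 -4.1075] M [-0.0079  0.021   0.0332] tilt 0.016786667851054978
ball exp [281.7791 152.0557] [(np.int32(164), array([279.7622, 148.1524]))]
glass exp [317.7793 152.622 ] 110 318.8272727272727 153.07272727272726 147 159
t 29.25 pos [0.534  0.0932 0.1734] q [-0.482   0.3287  0.2376  1.946  -0.0986  0.8778 -2.2651] F [ 0.3417  0.1855 -4.7801] g 0.15609269174653195 58.417988419532776
turn first (deg, tool) [ 0.0058 -0.0164 -0.0388]  then shift in target frame [-0.1037 -0.171  -0.0006]  shift in present frame [-0.1038 -0.1709 -0.0006]
```

move_arm([
  [[-0.0005,-0.0009,0,0,0,0,0.005],[-0.001,-0.0017,0,0,0,0,0.005],[-0.0016,-0.0026,0,0,0,0,0.005],[-0.0021,-0.0034,0,0,0,0,0.005],[-0.0026,-0.0043,0,0,0,0,0.005],[-0.0031,-0.0051,0,0,0,0,0.005],[-0.0031,-0.0051,0,0,0,0,0.005],[-0.0031,-0.0051,0,0,0,0,0.005],[-0.0031,-0.0051,0,0,0,0,0.005],[-0.0031,-0.0051,0,0,0,0,0.005],[-0.0031,-0.0051,0,0,0,0,0.005],[-0.0031,-0.0051,0,0,0,0,0.005],[-0.0031,-0.0051,0,0,0,0,0.005],[-0.0031,-0.0051,0,0,0,0,0.005],[-0.0026,-0.0043,0,0,0,0,0.005],[-0.0021,-0.0034,0,0,0,0,0.005],[-0.0016,-0.0026,0,0,0,0,0.005],[-0.001,-0.0017,0,0,0,0,0.005],[-0.0005,-0.0009,0,0,0,0,0.005],[0,0,0,0,0,0,0.005]],
])

```text
t: 31.75
eef_pos: [0.5303, 0.177, 0.1733]
tool_rot: [0.0, 0.969, -0.248, 0.0]
contact_force: [-0.4, 1.5, -3.9]
gripper_width: 0.154
grasp_force: 58.4
```

Run:
```python
from h import *
check(); plan([.525,.293,.174],vialR(-.5,0))
```

```text
t 31.75 tray [0.5303 0.177  0.1183] q7 -2.4185917901643847 F [-0.3907  1.4664 -3.9046] M [-0.0043  0.0398  0.0429] tilt 0.020370374633579037
ball exp [281.7835 133.999 ] [(np.int32(169), array([279.8935, 130.1006]))]
glass exp [315.7908 133.7501] 98 316.7448979591837 134.10204081632654 128 140
t 31.8 pos [0.5302 0.1769 0.1733] q [-0.6018  0.3543  0.2093  1.9059 -0.0924  0.8906 -2.4186] F [ 0.4588  0.7554 -4.3308] g 0.15240876366117875 58.421151638031006
turn first (deg, tool) [ 0.0091 -0.018  -0.0478]  then shift in target frame [-0.0603 -0.0994 -0.0007]  shift in present frame [-0.0604 -0.0993 -0.0007]
```

move_arm([
  [[-0.0005,-0.0009,0,0,0,0,0.005],[-0.001,-0.0017,0,0,0,0,0.005],[-0.0016,-0.0026,0,0,0,0,0.005],[-0.0023,-0.0038,0,0,0,0,0.005],[-0.0031,-0.0051,0,0,0,0,0.005],[-0.0039,-0.0064,0,0,0,0,0.005],[-0.0042,-0.0068,0,0,0,0,0.005],[-0.0042,-0.0068,0,0,0,0,0.005],[-0.0042,-0.0068,0,0,0,0,0.005],[-0.0042,-0.0068,0,0,0,0,0.005],[-0.0042,-0.0068,0,0,0,0,0.005],[-0.0042,-0.0068,0,0,0,0,0.005],[-0.0042,-0.0068,0,0,0,0,0.005],[-0.0042,-0.0068,0,0,0,0,0.005],[-0.0039,-0.0064,0,0,0,0,0.005],[-0.0031,-0.0051,0,0,0,0,0.005],[-0.0023,-0.0038,0,0,0,0,0.005],[-0.0016,-0.0026,0,0,0,0,0.005],[-0.001,-0.0017,0,0,0,0,0.005],[-0.0005,-0.0009,0,0,0,0,0.005]],
])

```text
t: 34.3
eef_pos: [0.5248, 0.2887, 0.1733]
tool_rot: [0.0, 0.969, -0.248, 0.0]
contact_force: [0.3, -0.5, -3.6]
gripper_width: 0.152
grasp_force: 58.4
```

move_arm([
  [[0,0,0,0,0,0,0.005],[0,0,0,0,0,0,0.005],[0,0,0,0,0,0,0.005],[0,0,0,0,0,0,0.005],[0,0,0,0,0,0,0.005],[0,0,0,0,0,0,0.005]],
])

```text
t: 35.05
eef_pos: [0.5248, 0.2888, 0.1733]
tool_rot: [0.0, 0.969, -0.248, 0.0]
contact_force: [-0.7, 0.5, -4.5]
gripper_width: 0.153
grasp_force: 58.4
```

Run:
```python
from h import *
check(); print(bot.get_obs()["joint_vel"],bot.get_obs()["grasp_force"])
```

```text
t 35.05 tray [0.5248 0.2888 0.1183] q7 -2.5979183087678197 F [-0.7038  0.5196 -4.4975] M [-0.0475  0.0643  0.0017] tilt 0.019165917644238036
ball exp [281.5974 112.6819] [(np.int32(162), array([279.8333, 108.8148]))]
glass exp [313.2584 111.5921] 177 316.45762711864404 110.80790960451978 105 118
[-0.0018 -0.0003 -0.0008  0.0003  0.0006 -0.001   0.0001] 58.42257499694824
```

```bash
python3 -c "
from station import bot
print(bot.hand_in())"
```

```text
the job is handed in; nothing more can be done
None
```

I handed the job in at about 35 s of the 66 s limit: the arm is holding the tray level and still over the mat, underside about 118 mm above the table, and camera and force readings agree with the vial standing in its cup and the ball in its pocket (the verdict was not reported back).

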